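Clear the knob lathe's catch tray and feed the bar four clicks

TASK

Two finished wooden knobs lie in the catch tray at the front of the bar lathe: pick them out and set them down in the grey tote without dropping or throwing them. Then feed out bar for the next knob: draw the feed lever by its upright black grip from its rest towards the red headstock, feeling the ratchet click, and stop on the fourth click without going on to the fifth. Finish there still holding the lever on the fourth click, since its spring carries it back to rest if let go, and leave the tote and everything else on the bench where it is.

Things in the scene. Friction and masses are not known exactly. Their poses are not given: they have to be found in the camera images.
- knob_a_center (a point): Centre (half-way up) of one finished wooden knob: turned, 44 mm tall, about 30 g, upright on its 31 mm round foot on the catch tray's floor; waist 22 mm, head 38 mm in diameter from 26 to 36 mm above the foot, domed above. At least 35 mm clear of the other knob and 35 mm clear of the tray's front and back walls.
- knob_b_center (a point): Centre (half-way up) of the other finished knob in the catch tray, same make and size.
- knob_c_center (a point): Centre of a third knob of the same kind that is already in the tote, in the corner at the tote's -x, -y side; leave it in the tote.
- tray_floor (a point): Centre of the inner floor, 20 mm above the bench, of the aluminium catch tray fixed at the lathe's front: inside 170 mm (x) by 200 mm (y), walls 3 mm thick, 27 mm high. Axes are the lathe's: x from the robot's side to the back, y along the spindle towards headstock and feed lever. The headstock (255 mm high) begins 110 mm to +x and +y of here.
- tote: Loose grey plastic tote, open at the top, 200 x 200 mm outside, 75 mm high, walls and floor 4 mm, 0.9 kg. Origin under its centre on the bench, z up.
- lever_grip (a point): Centre of the feed lever's upright grip: black round handle, 25 mm in diameter, from 24 mm below this point to 23 mm above it, clear all round from above; pinch it or push it. The steel arm (16 mm wide) runs level from under the grip to the pivot, its top 25 mm below this point. Moves with the lever.
- lever_pivot (a point): Point on the lever's vertical pivot axis at the grip's height, 150 mm from the grip's centre, over the feed housing left (+y) of the red headstock. Axes are the lathe's. At rest the arm points from here to -x, turned 0.45 rad towards +y. Below is the ratchet wheel (105 mm), which turns with the lever. Only the wheel and a 20 mm high click block behind it stand on the housing.
- feed_lever (a joint): Lever angle in rad: 0 at rest on its stop, grows as the grip moves towards the headstock (counter-clockwise seen from above), end stop 1.0. Notches (clicks) every 0.1396, 21 mm at the grip: fourth at 0.559, fifth 0.698. The spring pushes back 6 to 7 N at the grip; with the ratchet the push felt falls to 2 N before each notch and jumps to about 11 N past it. Let go, it springs back to 0.
- wax_tin: Bystander: flat yellow tin, 80 mm diameter, 42 mm high, on the bench; leave alone.
- oil_bottle: Bystander: amber bottle, 60 mm diameter, 150 mm high; leave alone.
- sanding_block: Bystander: cork block 100 x 62 x 30 mm; leave alone.
- brush: Bystander: brush lying on the bench; leave alone.
- chisel: Bystander: turning chisel, 295 mm long, lying on the bench in front of the feed housing; leave alone.
- chuck_key: Bystander: steel T-shaped chuck key lying on the bench; leave alone.
Mind the look-alikes: they are no part of the job. What is shaped like the part that bears knob_c_center but green or pink is not meant.

How it is judged:
By the outcome, as a careful person would: the job done as asked, in the order asked, and still so for the second after the job is handed in, while the arm keeps its last pose, push and grip.
It also fails if it takes over 72 s, if anything falls off the work surface, if the arm or the gripper's body presses on something with over 40 N, if the wrist force passes 120 N, or if a joint passes its speed limit or range.

ROBOT

A 6-joint arm with a two-finger parallel gripper is mounted at the origin on the work surface. World frame = base frame: x ahead of the robot, y to its left, z up, the work surface at z = 0. Lengths are in mm, angles in rad, forces in N, time in s.
With the tool pointing down it reaches from about 325 to 900 mm from the base axis. Payload 3.5 kg.
Tool frame: the origin (TCP) lies on the centre line of the jaws, within the pads' length; the fingertips stand 11 mm ahead of it and the grasp point (between the pads) lies 8 mm behind it; x points along the fingers, z is the direction in which the jaws open and shut, and the axes are right-handed (so a half turn about x gives the same grasp; the last joint's range is limited). The gripper opens to 85 mm and grips with 20 to 120 N. Pads are 22 mm wide; open, the fingers measure 114 mm over their backs; the gripper's body (76 mm by 85 mm) begins 54 mm behind the grasp point. The pads swing forward as they close: fully open they stand 13 mm farther back than shut.
Start: joints at [-1.324, 0.276, -0.026, 1.268, 0, 1.467], TCP at [214.182, -587.153, 242.313] pointing down, gripper open.
Joint ranges: [-3.12, 3.12], [-0.85, 1.88], [-1.08, 1.24], [-1.95, 2.15], [-1.57, 1.53], [-3.14, 3.14]. Speed limits (rad/s): [2.57, 2.57, 3.14, 3.14, 3.14, 3.14].

INTERFACE

Orientations are given as a unit quaternion [w, x, y, z].
In Python, from plant import telemetry, get_image, calibration, env, boxes_of gives the robot as it stands.
- The arm moves only by the tool carry_out, never from a script. Its arguments are lists of equal length, an entry for each row: "translation": the shift along the world's x, y, z in m, a list of three; "turn": the turn about the world's z in rad; "jaw": the finger opening in m, from 0 to 0.0854. In form: {"translation": [[tx, ty, tz], ...], "turn": [turn, ...], "jaw": [jaw, ...]}. A call has 1 to 20 rows; each row shifts and turns the commanded pose from where the row before left it; what a row does not reach is not made up. A row lasts 1/12 s, in which the tool goes at most 41.7 mm and 7.16 degrees, less where a joint would pass 70% of its speed; a pose out of reach is approached as far as the arm can. A call is refused whole if a number of a shift passes 0.0417 or a number of a turn 0.125, either way. A call with a gripper value outside its range is refused whole. The fingers move at their own pace and stop on an object; the grip force is fixed at half the most. Time passes only in rows, so rows that do not move let the fingers close. It gives the time, the measured TCP pose, the force and the opening at its end, in the units of the state.
- telemetry.read_state(): the state, without advancing time (a new reading comes with each control period).
- get_image(name): name is "scene" or "top" or "wrist"; returns (picture, depth): 384x512x3 uint8, blue, green, red; 384x512 float32, mm along the optical axis (not along the pixel's ray), 0 where there is no reading.
- calibration(name): a dict with "mtx" (3x3 intrinsics, pixels), "dist" ([k1, k2, p1, p2, k3] as OpenCV has them; the pictures are not rectified), "R" (3x3) and "t" (3): a world point X has camera coordinates R X + t; the wrist camera has in their place "hand_eye" (4x4, takes a point from camera to tool coordinates, whose origin is the TCP and whose axes are the tool frame's). Camera axes: x right, y down, z forward; pixel columns grow to the right and rows downward; lengths in mm; the calibration is good to about 2 mm. A picture is of the moment at which its call begins: read the wrist's pose just before it. calibration takes no time and is no camera call.
- env.hand_in(): hands the job in, once; it reports no verdict.
Trained networks look in the newest picture that a camera, given by its name, has taken for a name from the list of things; names that differ only in an ending like _2 or _b are one class to them, and where a whole thing is asked for, a point or a joint stands for the part that bears it (a point fixed in the world has none). Each returns a list of dicts, best first, with "conf" (0 to 1); they miss things now and then, are a little off and sometimes report something else, mostly with a low value. They report only what shows in the picture. A call takes as long as a camera call. They do not tell look-alikes from the thing itself.
- boxes_of(query, camera): "location" ([x, y, z] in mm, in the coordinates of the camera as it stood for that picture, good to about 4 mm: the middle of the surface that is visible of it).
The state is a dict: "t": time; "joint_pos": joint angles; "qd": joint speeds; "tau": joint torques, N m; "tool_pos": TCP position; "tcp_rot": TCP orientation; "force": force on the tool from outside, world axes, zero at the start; "torque": the same for the moment, N m; "finger_gap": opening from 0.0 (shut) to 1.0 (fully open).
Only numpy, scipy, OpenCV 4.12 (cv2) and the standard library are available. Lean on these libraries where they do the work, as an engineer would, in place of code of your own. Each camera call takes 0.05 s, during which the arm holds its last target. There are 200 camera calls.

## Working session

There is one attempt and no reset: what is moved stays moved. The work goes in short steps, Python scripts to look and compute and a tool call to move; the robot and the scene stay as the last step left them, time stands still between calls to the robot, and variables do not carry over. Pictures are saved under pics/ and viewed, about 8 in all and at most 12, crops included, and the job is handed in when it is done.

Besides the shell and the picture viewer there is one more tool, called by a JSON object that holds its "name" and its "arguments". carry_out: Moves the arm, as the interface text tells. Its arguments: {"type":"object","properties":{"translation":{"type":"array"},"turn":{"type":"array"},"jaw":{"type":"array"}},"required":["translation","turn","jaw"]}

```bash
mkdir -p pics
cat > h.py <<'E'
import numpy as np, cv2
from plant import telemetry, get_image, calibration, env, boxes_of
from scipy.spatial.transform import Rotation as Ro
def toworld(p,cam,s=None):
    c=calibration(cam); p=np.asarray(p,float)
    if cam!='wrist': return (p-np.array(c['t']).ravel())@np.array(c['R'])
    s=s or telemetry.read_state(); q=s['tcp_rot']; R=Ro.from_quat([q[1],q[2],q[3],q[0]]).as_matrix()
    H=np.array(c['hand_eye']); return (p@H[:3,:3].T+H[:3,3])@R.T+np.array(s['tool_pos'])
def cloud(d,cam,s=None):
    c=calibration(cam); v,u=np.mgrid[:d.shape[0],:d.shape[1]]
    n=cv2.undistortPoints(np.stack([u.ravel(),v.ravel()],1).astype(float)[:,None],np.array(c['mtx']),np.array(c['dist']))[:,0]
    P=np.c_[n*d.ravel()[:,None],d.ravel()]
    return toworld(P,cam,s).reshape(*d.shape,3)
def pix(p,cam):
    c=calibration(cam); m=np.array(c['mtx']); return (m@np.asarray(p)/p[2])[:2].round()
E
python3 - <<'E'
from h import *
print(telemetry.read_state())
ims=[]
for cam in ['scene','top']:
    im,d=get_image(cam); cv2.imwrite(f'pics/{cam}0.png',im); np.save(f'{cam}0.npy',d)
    for n in ['knob_a_center','tote','lever_grip','tray_floor','lever_pivot','wax_tin']:
        try:
            for b in boxes_of(n,cam): print(cam,n,round(b['conf'],2),toworld(b['location'],cam).round(),pix(b['location'],cam))
        except Exception as e: print(n,e)
E
```

```text
{'t': 0.0, 'joint_pos': array([-1.32440457e+00,  2.77155793e-01, -2.78831868e-02,  1.26801931e+00,
       -1.87341327e-05,  1.46737377e+00]), 'qd': array([ 1.15166140e-03, -1.68275303e-04, -4.63979014e-04, -4.51777081e-05,
        5.85029518e-04, -2.00136118e-03]), 'tau': array([ 5.13269551e-04, -4.45511699e+01,  2.95202851e+01,  1.65156863e-02,
        2.20110551e-04, -5.54404139e-06]), 'tool_pos': array([ 213.98790327, -586.41566237,  241.14445049]), 'tcp_rot': array([ 0.57877057,  0.40588138,  0.57998811, -0.40484408]), 'force': array([-0.5561619 , -0.30057106,  0.27511148]), 'torque': array([ 0.00889   , -0.04595545,  0.00104615]), 'finger_gap': 0.9989138552718135}
scene knob_a_center 0.29 [ 404. -394.    0.] [163. 221.]
scene tote 0.6 [ 405. -395.    4.] [162. 221.]
scene tote 0.56 [708. 356. 224.] [408. 226.]
scene lever_grip 0.66 [712. 355. 221.] [408. 228.]
scene tray_floor 0.97 [778.  91. 171.] [327. 268.]
scene wax_tin 0.69 [361. 150.  42.] [307. 186.]
top knob_a_center 0.62 [330. 265.  18.] [183. 233.]
top tote 0.81 [ 418. -393.    3.] [332. 210.]
top lever_grip 0.68 [ 363. -453.   45.] [348. 222.]
top lever_grip 0.57 [705. 357. 223.] [149. 137.]
top lever_grip 0.5 [ 524. -530.  101.] [368. 183.]
top tray_floor 0.64 [718.  92. 181.] [218. 136.]
top tray_floor 0.34 [519. 254.  18.] [185. 189.]
top lever_pivot 0.68 [718.  89. 184.] [219. 135.]
top wax_tin 0.69 [349. 157.  44.] [207. 228.]
```

View pics/scene0.png

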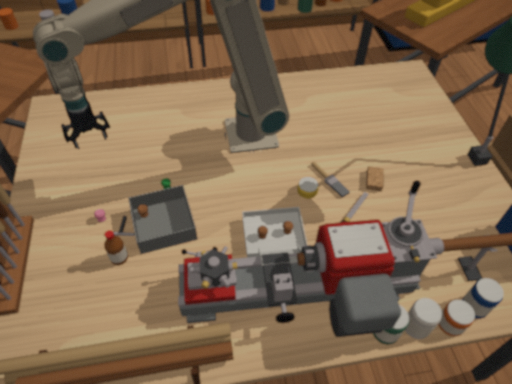

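View pics/top0.png

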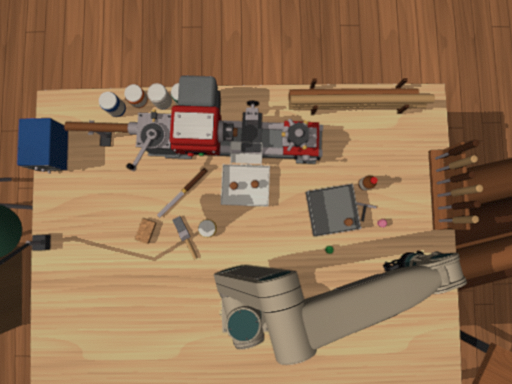

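Scene view: tray knobs at (262,231) and (287,227); tote at (163,218) with knob c at (143,210). The green knob (166,182) and pink knob (100,215) are look-alikes on the bench. The lever grip is at (415,187), with its pivot near (408,230). In the top view the knobs are at (234,185) and (255,183), the tote at (332,210), and the grip at (131,165). Candidates are tray a, tray b, c, green and pink, and I choose the two in the aluminium tray. Next I'll measure from depth.

Run:
```python
from h import *
for cam,pts in [('scene',dict(ka=(262,231),kb=(287,227),c=(143,210),grip=(415,187),piv=(408,228),tote=(170,220))),('top',dict(ka=(234,185),kb=(255,183),c=(349,222),grip=(131,165),piv=(151,134),tote=(330,205)))]:
    d=np.load(cam+'0.npy'); P=cloud(d,cam); np.save(cam+'P.npy',P)
    for n,(u,v) in pts.items():
        q=P[v-7:v+8,u-7:u+8].reshape(-1,3); print(cam,n,P[v,u].round(),'zmax',np.percentile(q[:,2],95).round())
    # blobs of knobs in tray
    def rng(lo,hi,x,y): 
        m=(P[...,2]>lo)&(P[...,2]<hi)&(P[...,0]>x[0])&(P[...,0]<x[1])&(P[...,1]>y[0])&(P[...,1]<y[1]); return m
    m=rng(49,75,(400,620),(-200,200)); k,l,st,c=cv2.connectedComponentsWithStats(m.astype(np.uint8))
    for i in range(1,k):
        if st[i,4]>6: print(cam,'tray blob',st[i,4],P[l==i].mean(0).round(),P[l==i].min(0).round(),P[l==i].max(0).round())
    m=rng(60,85,(280,560),(-540,-250)); q=P[m][:,:2]
    print(cam,'tote rim',len(q),cv2.minAreaRect(q.astype(np.float32)), q.mean(0).round())
    m=rng(225,330,(480,740),(260,460)); k,l,st,c=cv2.connectedComponentsWithStats(m.astype(np.uint8))
    for i in range(1,k):
        if st[i,4]>6: print(cam,'lever blob',st[i,:],P[l==i].mean(0).round(),P[l==i].min(0).round(),P[l==i].max(0).round())
s=cv2.imread('pics/scene0.png');t=cv2.imread('pics/top0.png')
f=lambda a:cv2.resize(a,None,fx=4,fy=4,interpolation=cv2.INTER_CUBIC)
a=np.hstack([f(s[180:280,350:450]),f(t[100:200,110:210])])
b=np.hstack([f(s[190:250,232:332]),f(t[140:200,200:300])])
cv2.imwrite('pics/crop.png',np.vstack([a,b])[:600])
```

```text
scene ka [548. -57.  66.] zmax 65.0
scene kb [545.  31.  65.] zmax 65.0
scene c [ 376. -455.   46.] zmax 49.0
scene grip [597. 412. 268.] zmax 282.0
scene piv [726. 343. 245.] zmax 244.0
scene tote [ 407. -367.    6.] zmax 10.0
scene tray blob 86 [535.  34.  60.] [516.  17.  49.] [552.  54.  69.]
scene tray blob 90 [540. -55.  60.] [519. -73.  49.] [555. -37.  68.]
scene tote rim 586 ((428.984130859375, -423.4298095703125), (220.05694580078125, 270.64239501953125), 9.536022186279297) [ 434. -403.]
scene lever blob [399 180  21  56 428] [659. 376. 243.] [578. 323. 225.] [739. 425. 285.]
scene lever blob [377 219   8  17  40] [710. 264. 250.] [683. 260. 245.] [739. 270. 255.]
top ka [529.  37.  68.] zmax 66.0
top kb [536. -53.  64.] zmax 65.0
top c [ 361. -457.   47.] zmax 58.0
top grip [589. 412. 280.] zmax 283.0
top piv [714. 347. 245.] zmax 245.0
top tote [ 439. -386.    1.] zmax 12.0
top tray blob 60 [532. -51.  62.] [515. -70.  51.] [551. -35.  74.]
top tray blob 58 [527.  39.  61.] [509.  21.  52.] [543.  55.  69.]
top tote rim 268 ((430.07049560546875, -416.56500244140625), (216.3206787109375, 261.4283447265625), 9.025861740112305) [ 426. -404.]
top lever blob [169 127   5  18  57] [706. 267. 250.] [675. 260. 231.] [739. 278. 260.]
top lever blob [126 129  38  43 378] [669. 375. 239.] [573. 305. 225.] [740. 431. 290.]
```

View pics/crop.png

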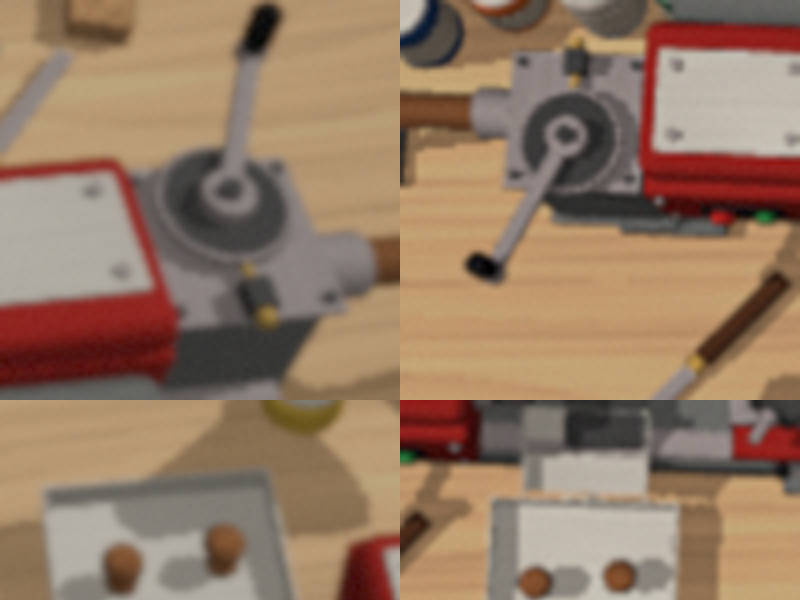

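{"name": "carry_out", "arguments": {"translation": [[0.016,0.032,0],[0.016,0.032,0],[0.016,0.032,0],[0.016,0.032,0],[0.016,0.032,0],[0.016,0.032,0],[0.016,0.032,0],[0.016,0.032,0],[0.016,0.032,0],[0.016,0.032,0],[0.016,0.032,0],[0.016,0.032,0],[0.016,0.032,0],[0.016,0.032,0],[0.016,0.032,0],[0.016,0.032,0],[0.016,0.032,0],[0.016,0.032,0],[0,0,0],[0,0,0]], "turn": [0.066,0.066,0.066,0.066,0.066,0.066,0.066,0.066,0.066,0.066,0.066,0.066,0.066,0.066,0.066,0.066,0.066,0.066,0,0], "jaw": [0.0854,0.0854,0.0854,0.0854,0.0854,0.0854,0.0854,0.0854,0.0854,0.0854,0.0854,0.0854,0.0854,0.0854,0.0854,0.065,0.065,0.065,0.065,0.065]}}

```text
t: 2.37
tool_pos: [502.6, -9.7, 242.4]
tcp_rot: [0.707, 0.01, 0.707, -0.011]
force: [-0.1, 0.2, -1.1]
finger_gap: 0.758
```

```bash
cat >> h.py <<'E'
def blobs(P,lo,hi,x,y,mn=30):
    m=(P[...,2]>lo)&(P[...,2]<hi)&(P[...,0]>x[0])&(P[...,0]<x[1])&(P[...,1]>y[0])&(P[...,1]<y[1])
    k,l,st,c=cv2.connectedComponentsWithStats(m.astype(np.uint8))
    for i in range(1,k):
        if st[i,4]>mn: print('blob',st[i],'circ',np.round(cv2.minEnclosingCircle(P[l==i][:,:2].astype(np.float32))[0]),P[l==i].mean(0).round(),np.percentile(P[l==i],2,0).round(),np.percentile(P[l==i],98,0).round())
    return m
E
python3 - <<'E'
from h import *
s=telemetry.read_state(); im,d=get_image('wrist'); cv2.imwrite('pics/w1.png',im)
P=cloud(d,'wrist',s); np.save('w1P.npy',P); print(s['tool_pos'],s['joint_pos'])
print('floor z',np.median(P[(P[...,2]>10)&(P[...,2]<32)][:,2]))
blobs(P,50,75,(400,650),(-150,130))
for b in boxes_of('knob_a_center','wrist'): print(b['conf'],toworld(b['location'],'wrist',s).round())
E
```

```text
[502.63024501  -9.71975582 242.38658794] [-1.47806203e-01  5.92868739e-02 -2.85656475e-01  1.22578507e+00
 -3.28759613e-04  1.45280884e+00]
floor z 19.944818634106213
blob [261 106  36  36 987] circ [531.  40.] [531.  40.  61.] [515.  23.  55.] [548.  57.  64.]
blob [ 354  109   44  124 3100] circ [628. -15.] [638. -16.  67.] [625. -79.  59.] [649.  46.  74.]
blob [355 148   9  43 115] circ [623. -15.] [623. -13.  51.] [621. -38.  50.] [625.  10.  52.]
blob [267 187  33  32 813] circ [536. -51.] [536. -48.  61.] [520. -66.  52.] [553. -33.  64.]
0.67 [532.  41.  63.]
```

View pics/w1.png

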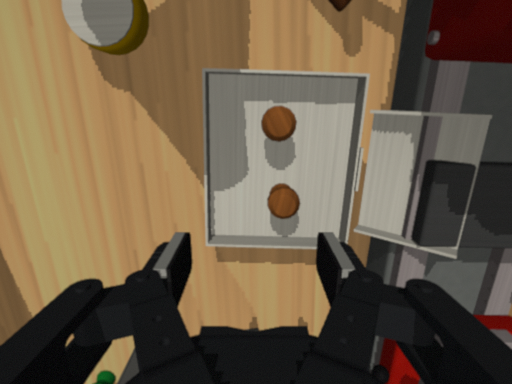

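The tray holds two brown knobs at pixels (279,124) and (283,201), which put them at world (531,40) and (536,-49). Jaw along x is clear of both walls, so I'll grasp the -y one.

{"name": "carry_out", "arguments": {"translation": [[0.011,-0.013,0],[0.011,-0.013,0],[0.011,-0.013,0],[0,0,-0.033],[0,0,-0.033],[0,0,-0.033],[0,0,-0.033],[0,0,-0.032],[0,0,-0.02],[0,0,-0.012],[0,0,-0.008],[0,0,0],[0,0,0],[0,0,0],[0,0,0],[0,0,0],[0,0,0],[0,0,0],[0,0,0]], "turn": [0,0,0,0,0,0,0,0,0,0,0,0,0,0,0,0,0,0,0], "jaw": [0.065,0.065,0.065,0.065,0.065,0.065,0.065,0.065,0.065,0.065,0.065,0.065,0.065,0.05,0.042,0.036,0.03,0.03,0.03]}}

```text
t: 4.05
tool_pos: [536.6, -50.6, 40.0]
tcp_rot: [0.708, 0.011, 0.706, -0.012]
force: [-1.2, -0.9, 6.0]
finger_gap: 0.417
```

{"name": "carry_out", "arguments": {"translation": [[0,0,0],[0,0,0],[0,0,0.01],[0,0,0.02],[0,0,0.03],[0,0,0.03]], "turn": [0,0,0,0,0,0], "jaw": [0.02,0.02,0.02,0.02,0.02,0.02]}}

```text
t: 4.55
tool_pos: [533.9, -49.6, 129.0]
tcp_rot: [0.706, 0.012, 0.708, -0.011]
force: [2.0, -0.6, 0.1]
finger_gap: 0.41
```

Run:
```python
from h import *
s=telemetry.read_state(); im,d=get_image('wrist'); cv2.imwrite('pics/w2.png',im)
print(s['tool_pos'],s['force'],s['finger_gap'])
# tote rim from top+scene
for cam in ['scene','top']:
    P=np.load(cam+'P.npy')
    m=(P[...,2]>55)&(P[...,2]<90)&(abs(P[...,0]-420)<135)&(abs(P[...,1]+395)<135)
    k,l,st,c=cv2.connectedComponentsWithStats(m.astype(np.uint8),connectivity=8)
    for i in range(1,k):
        if st[i,4]>10: q=P[l==i][:,:2].astype(np.float32);print(cam,st[i],cv2.minAreaRect(q))
    m=(P[...,2]>-6)&(P[...,2]<14)
    hsv=cv2.cvtColor(cv2.imread(f'pics/{cam}0.png'),cv2.COLOR_BGR2HSV)
    g=(hsv[...,1]<60)&(abs(P[...,0]-420)<140)&(abs(P[...,1]+395)<140)
    q=P[g&(P[...,2]<90)][:,:2].astype(np.float32); print(cam,'grey',len(q),cv2.minAreaRect(q),cv2.minAreaRect(P[g&m][:,:2].astype(np.float32)))
```

```text
[533.85574202 -49.63818356 128.95743879] [ 1.97686924 -0.58053512  0.13168483] 0.4104599309343259
scene [128 185  68  61 633] ((417.25189208984375, -390.8720703125), (208.0749969482422, 199.85623168945312), 8.5379638671875)
scene [119 243   6  12  43] ((541.5429077148438, -519.3426513671875), (7.45252799987793, 30.61980628967285), 64.26296997070312)
scene grey 3191 ((429.9183044433594, -422.04425048828125), (222.60679626464844, 259.8481750488281), 9.012276649475098) ((419.59564208984375, -415.93438720703125), (206.22976684570312, 242.32122802734375), 8.208235740661621)
top [360 177   8  13  32] ((524.9124145507812, -516.1633911132812), (50.176971435546875, 17.123165130615234), 11.805363655090332)
top [307 184  54  52 272] ((415.8208923339844, -386.4700927734375), (196.07553100585938, 198.7640380859375), 8.45721435546875)
top grey 2145 ((423.60650634765625, -413.0582580566406), (203.8397674560547, 254.61154174804688), 9.496360778808594) ((419.230224609375, -411.88873291015625), (188.7156219482422, 244.0773468017578), 8.395818710327148)
```

View pics/w2.png

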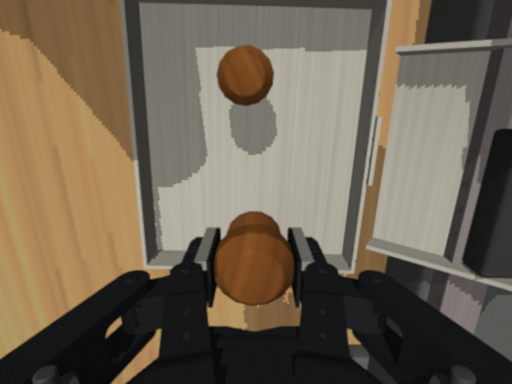

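{"name": "carry_out", "arguments": {"translation": [[0,0,0.022],[-0.0066,-0.0303,0],[-0.0066,-0.0303,0],[-0.0066,-0.0303,0],[-0.0066,-0.0303,0],[-0.0066,-0.0303,0],[-0.0066,-0.0303,0],[-0.0066,-0.0303,0],[-0.0066,-0.0303,0],[-0.0066,-0.0303,0],[-0.0066,-0.0303,0],[-0.0066,-0.0303,0],[-0.0066,-0.0303,0],[0,0,0],[0,0,-0.035],[0,0,-0.035],[0,0,-0.025],[0,0,-0.014],[0,0,-0.009],[0,0,0]], "turn": [0,0.018,0.018,0.018,0.018,0.018,0.018,0.018,0.018,0.018,0.018,0,0,0,0,0,0,0,0,0], "jaw": [0.02,0.02,0.02,0.02,0.02,0.02,0.02,0.02,0.02,0.02,0.02,0.02,0.02,0.02,0.02,0.02,0.02,0.02,0.02,0.02]}}

```text
t: 6.27
tool_pos: [454.9, -411.9, 30.3]
tcp_rot: [0.704, -0.051, 0.706, 0.053]
force: [-0.1, 0.4, -0.6]
finger_gap: 0.416
```

Run:
```python
from h import *
s=telemetry.read_state(); im,d=get_image('wrist'); cv2.imwrite('pics/w3.png',im)
print(s['tool_pos'],s['force'],s['finger_gap'])
```

```text
[ 454.87022883 -411.94438826   30.32801472] [-0.07828338  0.43049344 -0.62911182] 0.4160002748846649
```

View pics/w3.png

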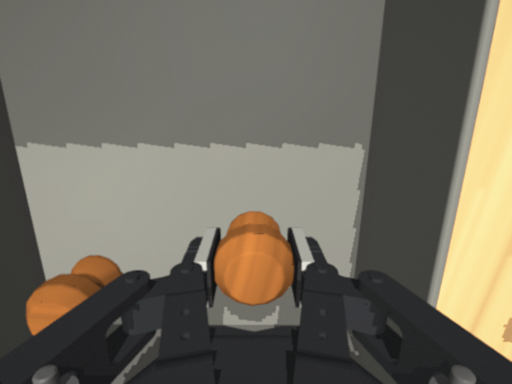

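Knob a is held upright at (254,260) over the tote floor, with knob c at (70,300) clear of the left finger. I'll lower until contact.

{"name": "carry_out", "arguments": {"translation": [[0,0,-0.003],[0,0,-0.002],[0,0,0],[0,0,0]], "turn": [0,0,0,0], "jaw": [0.02,0.02,0.02,0.02]}}

```text
t: 6.65
tool_pos: [456.5, -414.2, 28.2]
tcp_rot: [0.706, -0.052, 0.705, 0.052]
force: [0.0, 0.4, -0.7]
finger_gap: 0.414
```

{"name": "carry_out", "arguments": {"translation": [[0,0,-0.0015],[0,0,-0.0015],[0,0,0]], "turn": [0,0,0], "jaw": [0.02,0.02,0.02]}}

```text
t: 6.9
tool_pos: [455.9, -413.7, 24.2]
tcp_rot: [0.705, -0.052, 0.705, 0.052]
force: [-0.1, 0.3, -0.9]
finger_gap: 0.417
```

{"name": "carry_out", "arguments": {"translation": [[0,0,-0.001],[0,0,-0.001],[0,0,0]], "turn": [0,0,0], "jaw": [0.02,0.02,0.02]}}

```text
t: 7.15
tool_pos: [456.0, -413.8, 24.0]
tcp_rot: [0.705, -0.052, 0.705, 0.052]
force: [-2.7, 2.9, 9.9]
finger_gap: 0.417
```

{"name": "carry_out", "arguments": {"translation": [[0,0,0.0005],[0,0,0],[0,0,0],[0,0,0],[0,0,0.01],[0,0,0.03],[0,0,0.04],[0,0,0.04],[0,0,0.02]], "turn": [0,0,0,0,0,0,0,0,0], "jaw": [0.04,0.05,0.06,0.062,0.062,0.062,0.062,0.062,0.062]}}

```text
t: 7.9
tool_pos: [458.5, -415.7, 168.9]
tcp_rot: [0.707, -0.054, 0.703, 0.05]
force: [0.4, -0.9, 1.0]
finger_gap: 0.729
```

{"name": "carry_out", "arguments": {"translation": [[0.0054,0.0324,0],[0.0054,0.0324,0],[0.0054,0.0324,0],[0.0054,0.0324,0],[0.0054,0.0324,0],[0.0054,0.0324,0],[0.0054,0.0324,0],[0.0054,0.0324,0],[0.0054,0.0324,0],[0.0054,0.0324,0],[0.0054,0.0324,0],[0.0054,0.0324,0],[0.0054,0.0324,0],[0.0054,0.0324,0],[0,0,0],[0,0,0]], "turn": [-0.018,-0.018,-0.018,-0.018,-0.018,-0.018,-0.018,-0.018,-0.018,-0.018,0,0,0,0,0,0], "jaw": [0.065,0.065,0.065,0.065,0.065,0.065,0.065,0.065,0.065,0.065,0.065,0.065,0.065,0.065,0.065,0.065]}}

```text
t: 9.23
tool_pos: [532.2, 41.6, 163.5]
tcp_rot: [0.708, 0.011, 0.707, -0.01]
force: [-0.0, -0.1, -1.2]
finger_gap: 0.76
```

Run:
```python
from h import *
s=telemetry.read_state(); im,d=get_image('wrist'); cv2.imwrite('pics/w4.png',im)
P=cloud(d,'wrist',s); print(s['tool_pos'])
blobs(P,50,75,(480,590),(-80,90))
im,d=get_image('scene'); cv2.imwrite('pics/scene1.png',im)
blobs(cloud(d,'scene'),25,58,(345,510),(-480,-320),8)
im,d=get_image('top'); blobs(cloud(d,'top'),25,58,(345,510),(-480,-320),8)
```

```text
[532.17186248  41.61974589 163.50424903]
blob [ 230  170   44   43 1469] circ [531.  40.] [532.  42.  61.] [515.  24.  52.] [548.  58.  64.]
blob [137 205  11  10  87] circ [ 367. -459.] [ 372. -459.   44.] [ 355. -477.   31.] [ 385. -443.   51.]
blob [150 224  11  10  92] circ [ 461. -416.] [ 463. -416.   44.] [ 446. -433.   32.] [ 477. -399.   53.]
blob [176 233   9   7  23] circ [ 509. -333.] [ 508. -331.   41.] [ 505. -345.   28.] [ 510. -320.   56.]
blob [349 188   6  18  36] circ [ 472. -473.] [ 471. -473.   42.] [ 435. -480.   26.] [ 507. -467.   56.]
blob [334 197   8   9  56] circ [ 454. -413.] [ 455. -411.   45.] [ 440. -426.   36.] [ 471. -397.   55.]
blob [344 217   9   8  60] circ [ 367. -454.] [ 367. -452.   46.] [ 352. -470.   38.] [ 383. -437.   56.]
```

Knob a stands upright in the tote at about (457,-414), top at about 48 mm. Now knob b.

{"name": "carry_out", "arguments": {"translation": [[0,0,-0.035],[0,0,-0.035],[0,0,-0.025],[0,0,-0.018],[0,0,-0.011],[0,0,0],[0,0,0],[0,0,0],[0,0,0],[0,0,0],[0,0,0],[0,0,0],[0,0,0.01],[0,0,0.03],[0,0,0.035],[0,0,0.035]], "turn": [0,0,0,0,0,0,0,0,0,0,0,0,0,0,0,0], "jaw": [0.065,0.065,0.065,0.065,0.065,0.065,0.065,0.05,0.042,0.036,0.03,0.02,0.02,0.02,0.02,0.02]}}

```text
t: 10.72
tool_pos: [530.7, 40.0, 150.4]
tcp_rot: [0.707, 0.012, 0.707, -0.012]
force: [1.7, 1.6, -1.1]
finger_gap: 0.412
```

{"name": "carry_out", "arguments": {"translation": [[-0.0101,-0.032,0],[-0.0101,-0.032,0],[-0.0101,-0.032,0],[-0.0101,-0.032,0],[-0.0101,-0.032,0],[-0.0101,-0.032,0],[-0.0101,-0.032,0],[-0.0101,-0.032,0],[-0.0101,-0.032,0],[-0.0101,-0.032,0],[-0.0101,-0.032,0],[-0.0101,-0.032,0],[0,0,0],[0,0,-0.035],[0,0,-0.035],[0,0,-0.027],[0,0,-0.015],[0,0,-0.01],[0,0,0],[0,0,0]], "turn": [0.018,0.018,0.018,0.018,0.018,0.018,0.018,0.018,0.018,0.018,0,0,0,0,0,0,0,0,0,0], "jaw": [0.02,0.02,0.02,0.02,0.02,0.02,0.02,0.02,0.02,0.02,0.02,0.02,0.02,0.02,0.02,0.02,0.02,0.02,0.02,0.02]}}

```text
t: 12.38
tool_pos: [410.9, -344.2, 27.4]
tcp_rot: [0.705, -0.052, 0.705, 0.052]
force: [0.1, 0.1, 0.0]
finger_gap: 0.419
```

{"name": "carry_out", "arguments": {"translation": [[0,0,-0.0015],[0,0,-0.001],[0,0,0]], "turn": [0,0,0], "jaw": [0.02,0.02,0.02]}}

```text
t: 12.63
tool_pos: [411.0, -344.6, 25.2]
tcp_rot: [0.706, -0.052, 0.705, 0.052]
force: [1.4, 0.3, -0.8]
finger_gap: 0.416
```

{"name": "carry_out", "arguments": {"translation": [[0,0,-0.001],[0,0,-0.001],[0,0,0]], "turn": [0,0,0], "jaw": [0.02,0.02,0.02]}}

```text
t: 12.88
tool_pos: [411.1, -345.0, 24.4]
tcp_rot: [0.706, -0.053, 0.705, 0.051]
force: [-1.9, 2.3, 10.9]
finger_gap: 0.418
```

{"name": "carry_out", "arguments": {"translation": [[0,0,0.0005],[0,0,0],[0,0,0],[0,0,0],[0,0,0.01],[0,0,0.03],[0,0,0.04],[0,0,0.04],[0,0,0.04]], "turn": [0,0,0,0,0,0,0,0,0], "jaw": [0.04,0.05,0.06,0.062,0.062,0.062,0.062,0.062,0.062]}}

```text
t: 13.63
tool_pos: [409.9, -343.6, 184.8]
tcp_rot: [0.705, -0.052, 0.705, 0.052]
force: [1.5, -0.6, 0.6]
finger_gap: 0.726
```

{"name": "carry_out", "arguments": {"translation": [[0.0075,0.0336,0.008],[0.0075,0.0336,0.008],[0.0075,0.0336,0.008],[0.0075,0.0336,0.008],[0.0075,0.0336,0.008],[0.0075,0.0336,0.008],[0.0075,0.0336,0.008],[0.0075,0.0336,0.008],[0.0075,0.0336,0.008],[0.0075,0.0336,0.008],[0.0075,0.0336,0.008],[0.0075,0.0336,0.008],[0.0075,0.0336,0.008],[0.0075,0.0336,0.008],[0.0075,0.0336,0.008],[0.0075,0.0336,0.008],[0.0075,0.0336,0.008],[0.0075,0.0336,0.008],[0.0075,0.0336,0.008]], "turn": [0.043,0.043,0.043,0.043,0.043,0.043,0.043,0.043,0.043,0.043,0.043,0.043,0.043,0.043,0.043,0.043,0.043,0.043,0.043], "jaw": [0.065,0.065,0.065,0.065,0.065,0.065,0.065,0.065,0.065,0.065,0.065,0.065,0.065,0.065,0.065,0.065,0.065,0.065,0.065]}}

```text
t: 15.22
tool_pos: [552.6, 295.9, 335.8]
tcp_rot: [0.626, -0.329, 0.626, 0.329]
force: [0.8, -0.4, -0.1]
finger_gap: 0.759
```

{"name": "carry_out", "arguments": {"translation": [[0.0075,0.0336,0.008],[0.0075,0.0336,0.008],[0.0075,0.0336,0.008],[0,0,0],[0,0,0]], "turn": [0.043,0.043,0.043,0,0], "jaw": [0.065,0.065,0.065,0.065,0.065]}}

```text
t: 15.63
tool_pos: [575.3, 396.7, 358.8]
tcp_rot: [0.604, -0.368, 0.604, 0.368]
force: [0.9, -0.7, -0.0]
finger_gap: 0.758
```

Run:
```python
from h import *
im,d=get_image('scene'); cv2.imwrite('pics/scene2.png',im)
blobs(cloud(d,'scene'),25,58,(345,510),(-480,-320),8)
im,d=get_image('top'); cv2.imwrite('pics/top2.png',im);blobs(cloud(d,'top'),25,58,(345,510),(-480,-320),8)
s=telemetry.read_state(); im,d=get_image('wrist'); cv2.imwrite('pics/w5.png',im)
P=cloud(d,'wrist',s); np.save('w5P.npy',P);print(s['tool_pos'],s['tcp_rot'])
print('grip top');blobs(P,270,300,(540,640),(360,460))
print('hub');blobs(P,225,262,(560,780),(280,460))
for n in ['lever_grip','lever_pivot']:
  for b in boxes_of(n,'wrist'): print(n,b['conf'],toworld(b['location'],'wrist',s).round(),pix(b['location'],'wrist'))
```

```text
blob [137 205  11  10  87] circ [ 370. -460.] [ 372. -459.   44.] [ 357. -477.   32.] [ 386. -443.   52.]
blob [169 211  11  10  87] circ [ 414. -348.] [ 418. -347.   44.] [ 400. -364.   31.] [ 431. -331.   53.]
blob [150 224  11  11  93] circ [ 459. -416.] [ 463. -416.   43.] [ 444. -433.   30.] [ 477. -399.   52.]
blob [178 234   7   6  22] circ [ 509. -331.] [ 509. -329.   41.] [ 507. -341.   27.] [ 510. -320.   57.]
blob [349 188   5  18  28] circ [ 472. -473.] [ 475. -473.   39.] [ 437. -479.   25.] [ 508. -467.   51.]
blob [334 197   8   9  57] circ [ 454. -413.] [ 455. -411.   45.] [ 440. -427.   30.] [ 472. -396.   52.]
blob [319 208   9   7  50] circ [ 409. -345.] [ 410. -344.   46.] [ 398. -360.   38.] [ 424. -328.   54.]
blob [344 217   9   8  60] circ [ 367. -454.] [ 367. -453.   45.] [ 352. -471.   36.] [ 383. -437.   52.]
[574.95574832 394.50300473 358.69783847] [ 0.6037557  -0.36754455  0.60457127  0.36726509]
grip top
blob [276 183  32  31 769] circ [589. 420.] [587. 421. 280.] [578. 410. 271.] [598. 431. 283.]
hub
blob [272 169  30  24 321] circ [589. 420.] [580. 421. 243.] [577. 409. 226.] [587. 433. 261.]
blob [ 259  202   38  128 2369] circ [661. 367.] [674. 372. 235.] [612. 333. 228.] [724. 407. 244.]
lever_grip 0.87 [693. 371. 224.] [286. 286.]
lever_pivot 0.93 [672. 308. 166.] [228. 266.]
lever_pivot 0.34 [357. 167.  37.] [49. 90.]
```

View pics/w5.png

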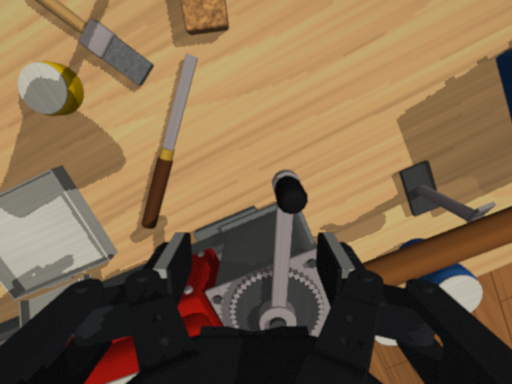

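Wrist view: the grip top is at (290,195), with the arm running to the hub at (277,318). The chisel and tin are clear. I'll refine the pivot and rest direction.

Run:
```python
from h import *
P=np.load('w5P.npy')
for u,v in [(285,230),(283,260),(281,280),(278,306),(277,318)]: print((u,v),P[v,u].round(1))
# wheel outline: points around z of wheel top
im=cv2.imread('pics/w5.png')
# all three knobs tops + tray check
q=P[225:300,270:296].reshape(-1,3); q=q[(q[:,2]>228)&(q[:,2]<240)]
l=cv2.fitLine(q[:,:2].astype(np.float32),cv2.DIST_HUBER,0,.01,.01).ravel(); print(l, np.arctan2(l[1],l[0]), np.median(q[:,2]))
m=(P[...,2]>205)&(P[...,2]<228)&(P[...,0]>600); print([ (z,int(((P[...,2]>z)&(P[...,2]<z+3)&(P[...,0]>640)&(P[...,1]>280)).sum())) for z in range(180,246,3)])
# top camera view of hub
T=np.load('topP.npy'); b=T[120:150,138:165].reshape(-1,3); h=b[b[:,2]>238]; print('hub top',h.mean(0).round(), cv2.minEnclosingCircle(h[:,:2].astype(np.float32)))
S=np.load('sceneP.npy'); b=S[215:242,395:422].reshape(-1,3); h=b[b[:,2]>238]; print('hub scene',h.mean(0).round(), cv2.minEnclosingCircle(h[:,:2].astype(np.float32)))
```

```text
(285, 230) [629.3 400.  234.1]
(283, 260) [657.1 384.4 235. ]
(281, 280) [677.1 372.6 234.3]
(278, 306) [703.7 356.2 234.5]
(277, 318) [712.8 350.2 239.6]
[ 8.7049061e-01 -4.9218506e-01  6.5811963e+02  3.8127692e+02] -0.51459813 234.76519715861684
[(180, 484), (183, 561), (186, 685), (189, 1009), (192, 1662), (195, 96), (198, 0), (201, 27), (204, 244), (207, 1344), (210, 137), (213, 104), (216, 120), (219, 819), (222, 2460), (225, 47), (228, 50), (231, 183), (234, 972), (237, 437), (240, 41), (243, 81)]
hub top [690. 325. 333.] ((536.953857421875, 155.61447143554688), 279.0687255859375)
hub scene [751. 315. 293.] ((1026.0850830078125, 66.71038055419922), 461.73138427734375)
```

{"name": "carry_out", "arguments": {"translation": [[0.006,0.012,0],[0.006,0.0115,0],[0,0,0],[0,0,-0.03],[0,0,-0.03],[0,0,-0.02],[0,0,-0.015],[0,0,-0.01],[0,0,0],[0,0,0],[0,0,0],[0,0,0],[0,0,0],[0,0,0],[0,0,0],[0,0,0]], "turn": [-0.037,0,0,0,0,0,0,0,0,0,0,0,0,0,0,0], "jaw": [0.065,0.065,0.065,0.065,0.065,0.065,0.065,0.065,0.065,0.055,0.045,0.038,0.032,0.026,0.02,0.01]}}

```text
t: 17.22
tool_pos: [588.9, 420.5, 255.9]
tcp_rot: [0.613, -0.356, 0.609, 0.357]
force: [2.4, 5.7, 2.9]
finger_gap: 0.273
```

Run:
```python
from h import *
s=telemetry.read_state(); im,d=get_image('wrist'); cv2.imwrite('pics/w6.png',im)
f=s['force']; t=np.array([-.492,-.87]); r=np.array([.87,-.492]); print(s['tool_pos'],f,f[:2]@t,f[:2]@r,s['finger_gap'])
```

```text
[588.9340371  420.47228402 255.87246233] [2.43486301 5.74253289 2.93818514] -6.193956213649157 -0.7069953609725355 0.2729691280226906
```

View pics/w6.png

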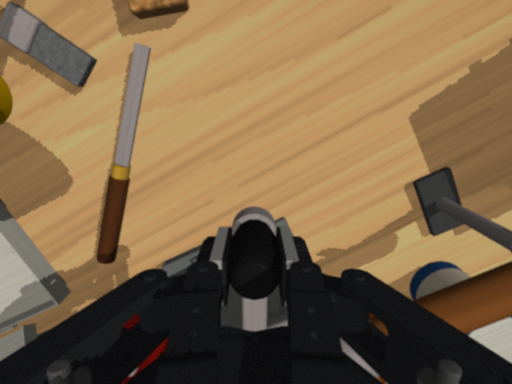

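Grip pinched at (254,258), and the spring is felt at -6.2 N along the tangent. Next I'll compute the arc increments.

```bash
cat >> h.py <<'E'
def lev():
    s=telemetry.read_state(); p=s['tool_pos'][:2]-np.array([719,346]); f=s['force'][:2]
    a=np.arctan2(p[1],p[0]); t=np.array([-np.sin(a),np.cos(a)])
    print('th',round((a%(2*np.pi))-(np.pi-.515),4),'r',np.hypot(*p).round(1),'ft',(f@t).round(2),'fr',(f@p/np.hypot(*p)).round(2),'gap',round(s['finger_gap'],3))
E
python3 - <<'E'
from h import *
lev()
th=np.arange(0.013,0.64,0.02); p=150*np.c_[-np.cos(.515-th),np.sin(.515-th)]
for a,d in zip(th[1:],np.diff(p,axis=0)): print(round(a,3),(d/1000).round(4).tolist())
E
```

```text
th -0.0051 r 149.9 ft -5.12 fr 0.1 gap 0.271
0.033 [-0.0014, -0.0026]
0.053 [-0.0014, -0.0027]
0.073 [-0.0013, -0.0027]
0.093 [-0.0013, -0.0027]
0.113 [-0.0012, -0.0027]
0.133 [-0.0011, -0.0028]
0.153 [-0.0011, -0.0028]
0.173 [-0.001, -0.0028]
0.193 [-0.001, -0.0028]
0.213 [-0.0009, -0.0029]
0.233 [-0.0009, -0.0029]
0.253 [-0.0008, -0.0029]
0.273 [-0.0007, -0.0029]
0.293 [-0.0007, -0.0029]
0.313 [-0.0006, -0.0029]
0.333 [-0.0006, -0.0029]
0.353 [-0.0005, -0.003]
0.373 [-0.0005, -0.003]
0.393 [-0.0004, -0.003]
0.413 [-0.0003, -0.003]
0.433 [-0.0003, -0.003]
0.453 [-0.0002, -0.003]
0.473 [-0.0002, -0.003]
0.493 [-0.0001, -0.003]
0.513 [-0.0, -0.003]
0.533 [0.0, -0.003]
0.553 [0.0001, -0.003]
0.573 [0.0001, -0.003]
0.593 [0.0002, -0.003]
0.613 [0.0003, -0.003]
0.633 [0.0003, -0.003]
```

{"name": "carry_out", "arguments": {"translation": [[-0.0014,-0.0026,0],[-0.0014,-0.0027,0],[-0.0013,-0.0027,0],[-0.0013,-0.0027,0],[-0.0012,-0.0027,0],[0,0,0]], "turn": [0.02,0.02,0.02,0.02,0.02,0], "jaw": [0.01,0.01,0.01,0.01,0.01,0.01]}}

```text
t: 17.77
tool_pos: [581.9, 406.3, 255.9]
tcp_rot: [0.594, -0.386, 0.59, 0.387]
force: [1.8, 2.6, 4.4]
finger_gap: 0.277
```

{"name": "carry_out", "arguments": {"translation": [[-0.0011,-0.0028,0],[0,0,0]], "turn": [0.02,0], "jaw": [0.01,0.01]}}

```text
t: 17.93
tool_pos: [580.6, 403.1, 255.8]
tcp_rot: [0.59, -0.393, 0.587, 0.393]
force: [1.7, 3.0, 6.1]
finger_gap: 0.271
```

{"name": "carry_out", "arguments": {"translation": [[-0.0011,-0.0028,0],[0,0,0]], "turn": [0.02,0], "jaw": [0.01,0.01]}}

```text
t: 18.1
tool_pos: [579.9, 401.4, 255.8]
tcp_rot: [0.586, -0.398, 0.582, 0.399]
force: [3.0, 6.7, 4.3]
finger_gap: 0.276
```

{"name": "carry_out", "arguments": {"translation": [[-0.001,-0.0028,0],[0,0,0]], "turn": [0.02,0], "jaw": [0.01,0.01]}}

```text
t: 18.27
tool_pos: [579.3, 399.6, 255.9]
tcp_rot: [0.583, -0.403, 0.577, 0.405]
force: [3.4, 8.7, 4.2]
finger_gap: 0.272
```

```bash
python3 -c "from h import *;lev()"
```

```text
th 0.1489 r 149.6 ft -9.34 fr -0.07 gap 0.272
```

The first click was felt: the push fell to about 3 N, then jumped to 9 N at th≈0.145, so the scale is right. On to the second and third.

{"name": "carry_out", "arguments": {"translation": [[-0.001,-0.0028,0],[-0.0009,-0.0029,0],[-0.0009,-0.0029,0],[-0.0008,-0.0029,0],[-0.0007,-0.0029,0],[0,0,0]], "turn": [0.02,0.02,0.02,0.02,0.02,0], "jaw": [0.01,0.01,0.01,0.01,0.01,0.01]}}

```text
t: 18.77
tool_pos: [574.2, 383.2, 255.8]
tcp_rot: [0.561, -0.433, 0.558, 0.433]
force: [1.1, 3.6, 6.2]
finger_gap: 0.273
```

{"name": "carry_out", "arguments": {"translation": [[-0.0007,-0.0029,0],[-0.0006,-0.0029,0],[0,0,0]], "turn": [0.02,0.02,0], "jaw": [0.01,0.01,0.01]}}

```text
t: 19.02
tool_pos: [573.4, 379.5, 255.9]
tcp_rot: [0.553, -0.443, 0.548, 0.445]
force: [2.4, 10.0, 4.0]
finger_gap: 0.276
```

{"name": "carry_out", "arguments": {"translation": [[-0.0006,-0.0029,0],[-0.0005,-0.003,0],[-0.0005,-0.003,0],[-0.0004,-0.003,0],[-0.0003,-0.003,0],[0,0,0]], "turn": [0.02,0.02,0.02,0.02,0.02,0], "jaw": [0.01,0.01,0.01,0.01,0.01,0.01]}}

```text
t: 19.52
tool_pos: [570.7, 362.6, 255.8]
tcp_rot: [0.529, -0.471, 0.526, 0.471]
force: [1.8, 3.6, 5.5]
finger_gap: 0.272
```

{"name": "carry_out", "arguments": {"translation": [[-0.0003,-0.003,0],[-0.0002,-0.003,0],[0,0,0]], "turn": [0.02,0.02,0], "jaw": [0.01,0.01,0.01]}}

```text
t: 19.77
tool_pos: [570.4, 358.7, 255.8]
tcp_rot: [0.521, -0.48, 0.515, 0.482]
force: [2.0, 9.9, 4.7]
finger_gap: 0.269
```

```bash
python3 -c "from h import *;lev()"
```

```text
th 0.4294 r 149.2 ft -9.99 fr -1.12 gap 0.269
```

{"name": "carry_out", "arguments": {"translation": [[-0.0002,-0.003,0],[-0.0001,-0.003,0],[0,-0.003,0],[0,-0.003,0],[0.0001,-0.003,0],[0,0,0]], "turn": [0.02,0.02,0.02,0.02,0.02,0], "jaw": [0.01,0.01,0.01,0.01,0.01,0.01]}}

```text
t: 20.27
tool_pos: [570.0, 341.7, 255.8]
tcp_rot: [-0.495, 0.507, -0.492, -0.507]
force: [1.6, 4.3, 5.4]
finger_gap: 0.27
```

{"name": "carry_out", "arguments": {"translation": [[0.0001,-0.003,0],[0.0002,-0.003,0],[0,0,0]], "turn": [0.02,0.02,0], "jaw": [0.01,0.01,0.01]}}

```text
t: 20.52
tool_pos: [570.2, 337.8, 255.8]
tcp_rot: [0.486, -0.515, 0.48, 0.518]
force: [1.8, 9.7, 4.8]
finger_gap: 0.275
```

```bash
python3 -c "from h import *;lev()"
```

```text
th 0.5697 r 149.0 ft -9.57 fr -2.33 gap 0.275
```

The fourth click was felt at th≈0.57. I'll go 2 mm further for margin, hold, and check the scene.

{"name": "carry_out", "arguments": {"translation": [[0.0001,-0.002,0],[0,0,0],[0,0,0],[0,0,0],[0,0,0],[0,0,0]], "turn": [0.013,0,0,0,0,0], "jaw": [0.01,0.01,0.01,0.01,0.01,0.01]}}

```text
t: 21.02
tool_pos: [570.3, 336.0, 255.8]
tcp_rot: [0.483, -0.518, 0.477, 0.52]
force: [1.5, 9.8, 5.4]
finger_gap: 0.269
```

Run:
```python
from h import *
lev()
im,d=get_image('scene'); cv2.imwrite('pics/scene3.png',im)
P=cloud(d,'scene'); blobs(P,25,58,(345,500),(-480,-320),8)
m=(P[...,2]>55)&(P[...,2]<90)&(abs(P[...,0]-420)<135)&(abs(P[...,1]+395)<135)
k,l,st,c=cv2.connectedComponentsWithStats(m.astype(np.uint8)); i=1+st[1:,4].argmax(); print(cv2.minAreaRect(P[l==i][:,:2].astype(np.float32)))
lev()
```

```text
th 0.5822 r 149.0 ft -9.69 fr -2.18 gap 0.269
blob [137 205  11  10  87] circ [ 370. -461.] [ 372. -459.   44.] [ 353. -477.   31.] [ 385. -443.   52.]
blob [169 211  11  10  87] circ [ 414. -348.] [ 418. -347.   44.] [ 399. -364.   30.] [ 430. -331.   53.]
blob [150 224  11  10  92] circ [ 460. -416.] [ 463. -416.   44.] [ 445. -434.   32.] [ 477. -400.   52.]
((418.60003662109375, -390.781494140625), (208.00843811035156, 199.7117156982422), 8.760337829589844)
th 0.5822 r 149.0 ft -9.98 fr -2.12 gap 0.271
```

View pics/scene3.png

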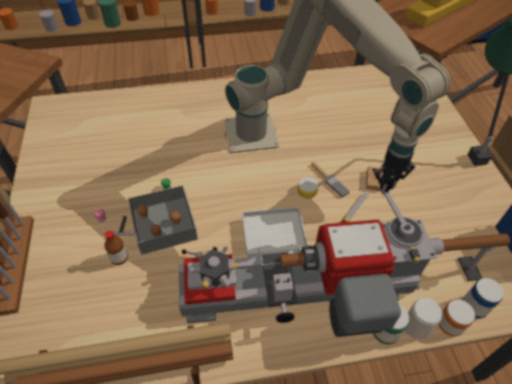

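The scene shows three knobs upright in the tote, at (142,210), (154,229) and (174,216), and an empty tray. The bystanders have not moved, and the gripper is on the lever at (397,175).

```bash
python3 -c "
from h import *
print(env.hand_in()); lev()"
```

```text
the job is handed in; nothing more can be done
None
the job is handed in; nothing more can be done
```

Both finished knobs are in the grey tote, and the arm is holding the feed lever on the fourth click. I handed the job in at about 21 s of the 72 s allowed.

- **Knobs:** I lowered each one until the force showed contact with the tote floor (10–11 N) before opening the gripper. The last picture shows all three knobs upright in the tote and the catch tray empty. By measurement the tote stayed put to within about 1.5 mm. In the picture the other things on the bench look unmoved.
- **Lever:** I felt all four clicks as the push dropped to about 3–4.5 N and then jumped to about 9–10 N. The last reading before hand-in was about 0.58 rad, past the fourth notch (0.559) and short of the fifth (0.698). The spring was pushing back with about 10 N and the grip was still closed.
- **Checks that disagreed:** The cameras put the resting grip 5–8 mm apart, and I went by the wrist camera. The clicks then came within about 0.01 rad of the stated angles. The trained network misplaced some things early on, so I took positions from depth and the pictures instead. The reading I tried after handing in was refused, so nothing was measured after that.

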